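# Switch the vial sorter's seesaw gate and feed the waiting batch

## Robot

A 6-joint arm with a two-finger parallel gripper is mounted at the origin on a cart in front of the work surface, level with it; the furniture and walls round the work are solid. World frame = base frame: x ahead of the robot, y to its left, z up, the work surface at z = 0. Lengths are in mm, angles in rad, forces in N, time in s.
With the tool pointing down it reaches from about 325 to 850 mm from the base axis. Payload 15.5 kg.
Tool frame: the origin (TCP) lies where the fingers leave the gripper's body, on its centre line; the fingertips stand 78 mm ahead of it and the grasp point (between the pads) lies 60 mm ahead of it; z points along the fingers, y is the line along which they close (so a half turn about z gives the same grasp; the last joint's range is limited). The gripper opens to 91 mm and grips with 3 to 60 N. Pads are 32 mm wide; open, the fingers measure 118 mm over their backs; the gripper's body (76 mm by 178 mm) begins 60 mm behind the grasp point.
Start: joints at [1.065, 0.494, 1.345, -0, 1.302, -0.096], TCP at [249.012, 573.254, 292.215] pointing down, gripper open.
Joint ranges: [-2.91, 2.91], [-0.82, 2.16], [0.22, 2.67], [-1.22, 4.37], [0.12, 2.79], [-3.08, 3.08]. Speed limits (rad/s): [1.89, 1.89, 2.57, 3.01, 3.01, 3.01].

## Interface

Orientations are given as [roll, pitch, yaw] about the fixed x, y, z axes, in that order (R = Rz(yaw) Ry(pitch) Rx(roll)).
In Python, from station import arm, vision gives the robot as it stands.
- The arm moves only by the tool move_arm, never from a script. Its argument "increments" is a list of rows, each a list of 4 numbers: the shift along the tool's x, y, z in m, then the turn about the tool's z in rad. A call has exactly 5 rows; each row shifts and turns the commanded pose from where the row before left it, along the tool's axes as they then stand; what a row does not reach is not made up. A row lasts 1/8 s, in which the tool goes at most 62.5 mm and 10.7 degrees, less where a joint would pass 70% of its speed; a pose out of reach is approached as far as the arm can. A call is refused whole if a number of a shift passes 0.0625 or a number of a turn 0.188, either way. A call with a gripper value outside its range is refused whole. "claw" is the opening in per cent of the stroke, from 0 (shut) to 100 (fully open), set as the call begins (left out, the last holds). The fingers move at their own pace and stop on an object; "force" is the grip in N (left out, the last holds). Time passes only in rows, so rows that do not move let the fingers close, or fill a call up. It gives the time, the measured TCP pose, the force, the opening and the grip force at its end, in the units of the state.
- arm.get_state(): the state, without advancing time (a new reading comes with each control period).
- vision.camera(name): name is "scene" or "top" or "wrist"; returns a dict with "image" (384x512x3 uint8, red, green, blue), "z_map" (384x512 float32, mm along the optical axis (not along the pixel's ray), 0 where there is no reading), "fx", "fy", "cx", "cy" (pixels), "view" (4x4, takes a point from world to camera coordinates). Camera axes: x right, y up, looking along -z (the intrinsics and any distortion apply to the point x, -y, -z); pixel columns grow to the right and rows downward; lengths in mm; the calibration is good to about 2 mm. A picture is of the moment at which its call begins.
- arm.finish_job(): hands the job in; it is judged then, once.
The state is a dict: "time_s": time; "joint_positions": joint angles; "joint_velocities": joint speeds; "tau": joint torques, N m; "eef_pos": TCP position; "orientation": TCP orientation; "force": force on the tool from outside, world axes, zero at the start; "moment": the same for the moment, N m; "finger_gap": finger opening in mm; "gripper_force": force on a finger pad.
Only numpy, scipy, OpenCV 4.12 (cv2) and the standard library are available. Lean on these libraries where they do the work, as an engineer would, in place of code of your own. Each camera call takes 0.05 s, during which the arm holds its last target. There are 200 camera calls.

## Task

The left lane of the vial sorter already holds the white-capped vials, and the three blue-capped vials waiting on the deck above belong in the right lane. Push the raised yellow pad of the seesaw gate down with a fingertip until the gate has rocked right over to its other stop, then press the red release key fully down and keep it down until all three blue-capped vials have rolled down into the right lane, and let the key come back up. Work the sorter only by its pads: never touch a vial, and leave everything else on the bench where it stands.

Things in the scene. Friction and masses are not known exactly. Their poses are not given: they have to be found in the camera images.
- sorter: Vial sorter, fixed: white base 190 x 300 x 8 mm, on it a channel 56 mm deep between a grey back sheet and a clear front sheet. Origin on the bench, mid width, mid depth of the channel; x to the back, y to its left, z up; yawed up to 20 deg. Front sheet at x = -32 mm, 160 mm high left of y = -30 mm, 82 mm right of it. Back sheet 168 and 92 mm high. Base from x = -117 to 73 mm.
- gate (a joint): Tilt of the seesaw gate about its front-to-back axle at the sorter's y = 0, 70 mm above the bench. -0.40 rad: left side down, vials go left (at the start); +0.40 rad: right side down, vials go right. A brass tumbler weight behind the back sheet makes it fall to the nearer stop. About 1 N on a pad tips it; the stops are solid.
- gate_pad_right (a point): Middle of the top of the yellow finger pad (26 mm front to back, 30 mm wide, 7 mm thick) on the right end of the gate's finger bar. The bar lies 64 mm in front of the front sheet; the pad is 62 mm right of the axle. At the start raised, about 99 mm above the bench; pushed down it swings on an arc about the axle to about 51 mm at the right stop.
- gate_pad_left (a point): The same pad on the left end of the finger bar: lowered at the start, raised when the gate is over to the right.
- release (a joint): Travel of the release key. 0 m: up, its stop blade stands 9 mm above the feed deck and holds the vials. 0.013 m: fully down on a solid stop, blade sunk, vials roll. A spring brings it back up: about 2.5 N to start, 6 N fully down. The three vials need about 1 to 2 s to run while it is down.
- release_pad (a point): Middle of the top of the red release key's pad (28 mm front to back, 30 mm wide, 7 mm thick), 34 mm in front of the clear sheet, 28 mm left of the axle, about 136 mm above the bench when up. It is pressed straight down.
- right_lane (a point): Middle of the floor of the right lane, the target, marked by blue tabs. Each lane runs from 32 to 142 mm beside the sorter's middle, slopes down outward to an end wall and holds four vials. Vials leave the feed deck (which slopes down from the left to 12 mm left of the middle), drop onto the gate and roll into the lane on its low side.
- left_lane (a point): Middle of the floor of the left lane, marked by white tabs, which holds the white-capped vials.
- blue_1: Blue-capped glass vial 1 (25 mm across, 55 mm long, 35 to 70 g), lying front to back in the sorter with its cap to the front; origin at the middle of its underside, which is at the back. At the start on the feed deck.
- blue_2: Blue-capped glass vial 2 (25 mm across, 55 mm long, 35 to 70 g), lying front to back in the sorter with its cap to the front; origin at the middle of its underside, which is at the back. At the start on the feed deck.
- blue_3: Blue-capped glass vial 3 (25 mm across, 55 mm long, 35 to 70 g), lying front to back in the sorter with its cap to the front; origin at the middle of its underside, which is at the back. At the start on the feed deck.
- white_1: White-capped glass vial 1 (25 mm across, 55 mm long, 35 to 70 g), lying front to back in the sorter with its cap to the front; origin at the middle of its underside, which is at the back. At the start in the left lane.
- white_2: White-capped glass vial 2 (25 mm across, 55 mm long, 35 to 70 g), lying front to back in the sorter with its cap to the front; origin at the middle of its underside, which is at the back. At the start in the left lane.
- white_3: White-capped glass vial 3 (25 mm across, 55 mm long, 35 to 70 g), lying front to back in the sorter with its cap to the front; origin at the middle of its underside, which is at the back. At the start in the left lane.
- tin: Flat blue and white tin, 70 x 112 x 28 mm, on the bench; bystander.
- marker: Marker pen with blue cap, 133 mm long, lying on the bench; bystander.
- beaker: Clear plastic beaker, 90 mm across, 104 mm high, behind the sorter; bystander.
- jar: White jar with red lid, 52 mm across, 60 mm high, behind the sorter; bystander.
- buffer: White jar with yellow lid, 45 mm across, 80 mm high, behind the sorter; bystander.
- weight_1: Brass knob weight, 24 mm across, 33 mm high, behind the sorter; bystander.
- weight_2: Brass knob weight, 20 x 28 mm; bystander.
- weight_3: Brass knob weight, 17 x 23 mm; bystander.
There are look-alikes about, which are no part of the job. Leave any brown, green or turquoise look-alike of the blue_3 alone.

How it is judged:
By the outcome, as a careful person would: the job done as asked, in the order asked, and still so for the second after the job is handed in, with the robot touching nothing.
It also fails if it takes over 40 s, if anything falls off the work surface, if the arm or the gripper's body presses on something with over 40 N, if the wrist force passes 120 N, or if a joint passes its speed limit or range.

## Working session

There is one attempt and no reset: what is moved stays moved. The work goes in short steps, Python scripts to look and compute and a tool call to move; the robot and the scene stay as the last step left them, time stands still between calls to the robot, and variables do not carry over. Pictures are saved under pics/ and viewed, at most 10 in all, crops included, and the job is handed in when it is done.

Besides the shell and the picture viewer there is one more tool, called after ">>>" in YAML: its name, and indented under it one key for each argument. move_arm: Moves the arm, as the interface text tells. Its arguments: {"type":"object","properties":{"increments":{"type":"array","items":{"type":"array","items":{"type":"number"}}},"claw":{"type":"number"},"force":{"type":"number"}},"required":["increments"]}

```bash
mkdir -p pics; cat > h.py <<'E'
import numpy as np,cv2
from station import arm,vision
def snap(n,f):
    c=vision.camera(n); cv2.imwrite('pics/'+f+'.png',cv2.cvtColor(c['image'],cv2.COLOR_RGB2BGR)); np.savez('pics/'+f+'.npz',**c); return c
def w(c,u,v,r=1):
    p=c['z_map'][v-r:v+r+1,u-r:u+r+1]; z=np.median(p[p>0])
    return (np.linalg.inv(c['view'])@[ (u-c['cx'])/c['fx']*z, -(v-c['cy'])/c['fy']*z, -z,1])[:3]
E
python3 - <<'E'
from h import *
a=snap('scene','s0');b=snap('top','t0')
cv2.imwrite('pics/top2.png',cv2.resize(cv2.imread('pics/t0.png'),(800,600)))
cv2.imwrite('pics/sc2.png',cv2.resize(cv2.imread('pics/s0.png'),(800,600)))
s=arm.get_state();print(s['time_s'],s['eef_pos'],s['orientation'],s['force'],s['finger_gap'])
E
```

```text
0.1 [248.8928622  573.01334631 291.71542943] [-3.14049949e+00 -1.08993637e-04  2.73176308e+00] [ 0.4172371  -0.15613881 -0.20333535] 90.96671628490166
```

View pics/top2.png

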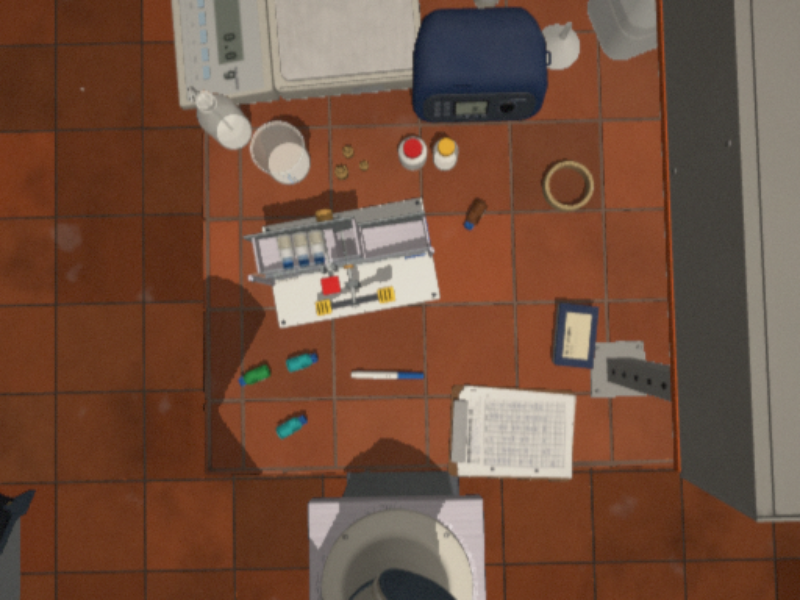

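View pics/sc2.png

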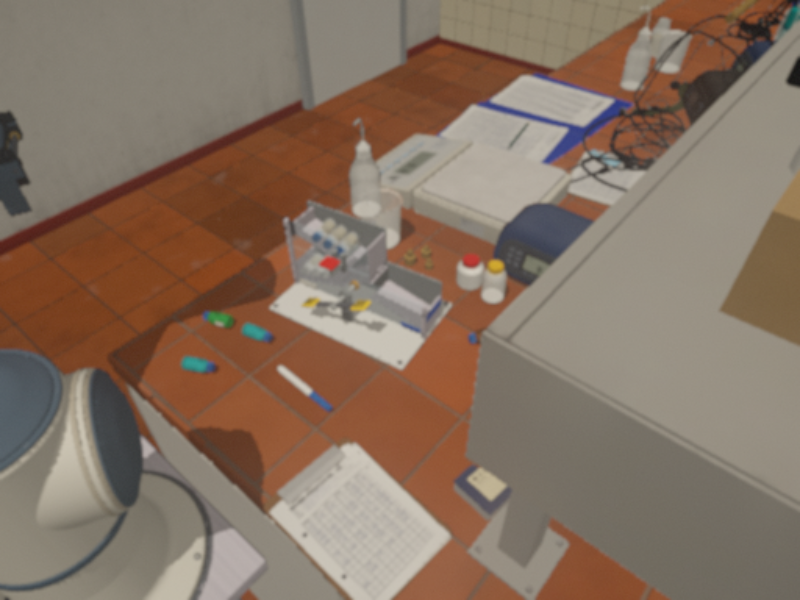

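The top view shows the sorter at about (345,262), with the red key at (331,285) and the yellow pads at (323,308) on the left and (386,295) on the right. The turquoise, green and brown look-alikes lie away from the sorter. I'll enlarge the sorter and measure it.

```bash
python3 - <<'E'
from h import *
c=dict(np.load('pics/t0.npz'));print(c.keys(),c['fx'],c['cx'],c['cy'])
im=cv2.imread('pics/t0.png')[120:215,150:290]
cv2.imwrite('pics/crop.png',cv2.resize(im,None,fx=5.6,fy=5.6,interpolation=cv2.INTER_CUBIC))
hsv=cv2.cvtColor(c['image'],cv2.COLOR_RGB2HSV)
m=np.zeros(hsv.shape[:2],bool);m[170:208,195:262]=1
for n,lo,hi in (('red',0,6),('yel',18,30)):
    k=(m&(hsv[...,0]>=lo)&(hsv[...,0]<=hi)&(hsv[...,1]>150)&(hsv[...,2]>110)).astype(np.uint8)
    _,_,st,ce=cv2.connectedComponentsWithStats(k)
    for s,q in zip(st[1:],ce[1:]):
        if s[4]>15: print(n,s,q,w(c,*np.round(q).astype(int)))
E
```

```text
dict_keys(['image', 'z_map', 'fx', 'fy', 'cx', 'cy', 'view']) 371.57783801442923 258.4385690434806 187.83246691892433
red [206 177  12  12 110] [211.29090909 182.27272727] [537.93683772  91.33958435 137.03001007]
yel [242 184  10  10  80] [246.6    188.4125] [522.05566346   2.5593578  100.40885134]
yel [202 192  10   9  73] [206.79452055 196.23287671] [504.53609803 114.26073478  53.0450428 ]
```

View pics/crop.png

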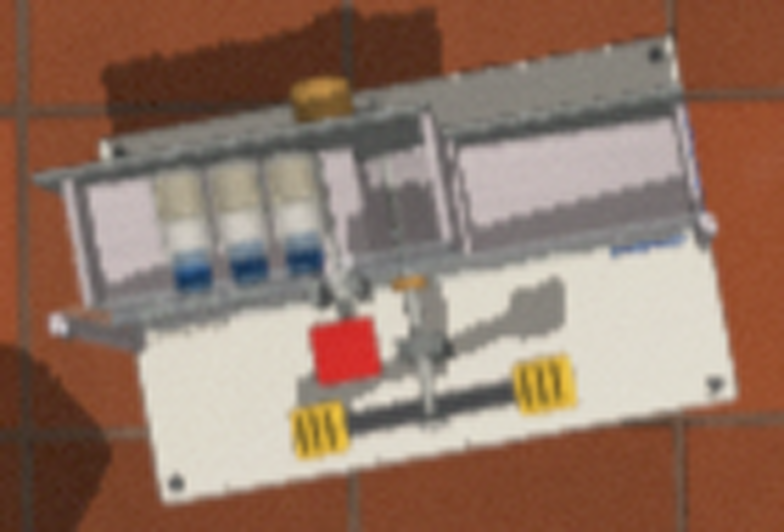

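The vials are clear: three blue caps on the deck at crop (190–305,260). The red key pad is at crop (345,350), world (538,91,137). The raised right pad is at crop (545,385), world (522,3,100). The yaw comes out near 0.155 rad. I'll use the left finger of the open gripper, so the gripper body stays right of the key.

>>> move_arm:
  increments:
    - [0, 0, 0, -0.14]
    - [0, 0, 0, -0.14]
    - [0, 0, 0, -0.14]
    - [0, 0, 0, -0.145]
    - [0, 0, 0, 0]

```text
time_s: 0.72
eef_pos: [248.9, 573.1, 291.9]
orientation: [-3.141, -0.0, -2.987]
force: [0.3, 0.9, -0.9]
finger_gap: 91.3
gripper_force: 0.0
```

>>> move_arm:
  increments:
    - [-0.012, -0.044, 0, 0]
    - [-0.012, -0.044, 0, 0]
    - [-0.012, -0.044, 0, 0]
    - [-0.012, -0.044, 0, 0]
    - [-0.012, -0.044, 0, 0]

```text
time_s: 1.35
eef_pos: [342.7, 363.8, 292.2]
orientation: [-3.142, 0.0, -2.99]
force: [1.0, 0.3, 0.5]
finger_gap: 91.5
gripper_force: 0.0
```

>>> move_arm:
  increments:
    - [-0.012, -0.044, 0, 0]
    - [-0.012, -0.044, 0, 0]
    - [-0.012, -0.044, 0, 0]
    - [-0.012, -0.044, 0, 0]
    - [-0.012, -0.044, 0, 0]

```text
time_s: 1.98
eef_pos: [436.0, 155.7, 292.3]
orientation: [3.142, 0.0, -2.991]
force: [0.6, 0.3, -0.5]
finger_gap: 91.2
gripper_force: 0.0
```

>>> move_arm:
  increments:
    - [-0.012, -0.044, 0, 0]
    - [-0.012, -0.044, 0, 0]
    - [-0.012, -0.044, 0, 0]
    - [-0.012, -0.044, 0, 0]
    - [0, 0, 0, 0]

```text
time_s: 2.6
eef_pos: [511.3, -11.8, 292.1]
orientation: [-3.141, 0.0, -2.993]
force: [-0.7, 0.7, -0.3]
finger_gap: 91.3
gripper_force: 0.0
```

>>> move_arm:
  increments:
    - [-0.0065, -0.021, 0, 0]
    - [-0.0065, -0.0215, 0, 0]
    - [0, 0, 0.035, 0]
    - [0, 0, 0.04, 0]
    - [0, 0, 0, 0]

```text
time_s: 3.22
eef_pos: [528.7, -49.6, 215.3]
orientation: [3.14, -0.004, -2.987]
force: [-0.1, -0.1, 0.4]
finger_gap: 91.3
gripper_force: 0.0
```

```bash
python3 - <<'E'
from h import *
c=snap('wrist','w1');t=snap('top','t1');s=snap('scene','s1')
a=cv2.imread('pics/w1.png');b=cv2.resize(cv2.imread('pics/t1.png')[110:220,160:310],None,fx=3.49,fy=3.49)
d=cv2.resize(cv2.imread('pics/s1.png')[110:250,150:310],None,fx=2.5,fy=2.5)
o=np.zeros((600,800,3),np.uint8);a=cv2.resize(a,(400,300));b=cv2.resize(b,(400,293));o[:300,:400]=a;o[300:593,:400]=b;o[:350,400:]=d
cv2.imwrite('pics/m1.png',o);print(arm.get_state()['eef_pos'])
E
```

```text
[530.47622343 -49.66217328 218.5922671 ]
```

View pics/m1.png

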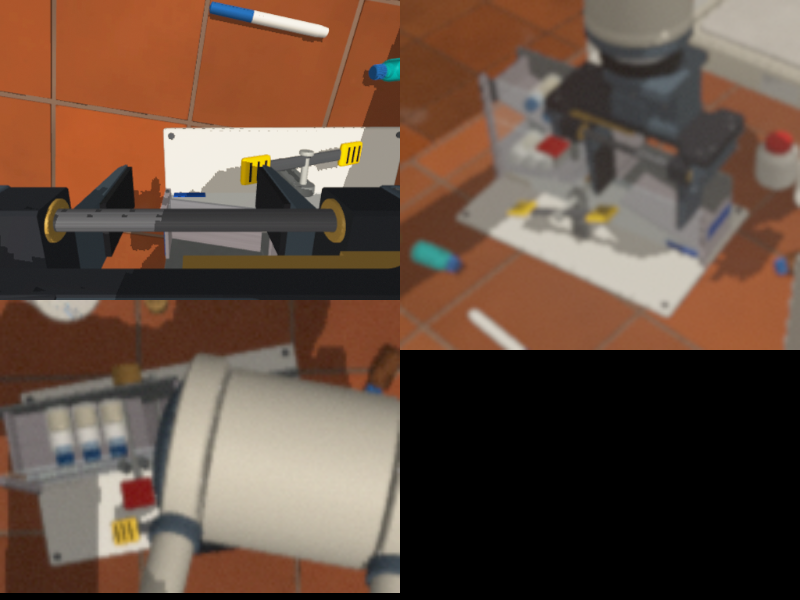

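The wrist view shows the left fingertip at (258,165) above the raised right pad at (257,170), and the scene view agrees: tip (600,190), pad (600,213). Next I go down and push.

>>> move_arm:
  increments:
    - [0, -0.002, 0.015, 0]
    - [0, 0, 0.015, 0]
    - [0, 0, 0.01, 0]
    - [0, 0, 0.01, 0]
    - [0, 0, 0, 0]

```text
time_s: 4.0
eef_pos: [529.6, -51.2, 166.4]
orientation: [3.141, -0.001, -2.986]
force: [-0.8, 0.7, -1.1]
finger_gap: 91.5
gripper_force: 0.0
```

>>> move_arm:
  increments:
    - [0, 0, 0.006, 0]
    - [0, 0, 0.006, 0]
    - [0, 0, 0.006, 0]
    - [0, 0, 0.006, 0]
    - [0, 0, 0, 0]

```text
time_s: 4.62
eef_pos: [529.7, -51.3, 142.7]
orientation: [3.141, -0.001, -2.986]
force: [0.3, 0.3, 0.0]
finger_gap: 90.8
gripper_force: 0.0
```

>>> move_arm:
  increments:
    - [0, 0, 0.003, 0]
    - [0, 0, 0.003, 0]
    - [0, 0, 0.002, 0]
    - [0, 0, 0.001, 0]
    - [0, 0, 0, 0]

```text
time_s: 5.25
eef_pos: [529.9, -51.3, 134.2]
orientation: [3.142, -0.0, -2.986]
force: [0.4, 0.4, 0.5]
finger_gap: 91.1
gripper_force: 0.0
```

```bash
python3 - <<'E'
from h import *
c=snap('wrist','w2');t=snap('top','t2');s=snap('scene','s2')
a=cv2.resize(cv2.imread('pics/w2.png'),(400,300));b=cv2.resize(cv2.imread('pics/t2.png')[110:220,160:310],(400,293))
d=cv2.resize(cv2.imread('pics/s2.png')[110:250,150:310],None,fx=2.5,fy=2.5)
o=np.zeros((600,800,3),np.uint8);o[:300,:400]=a;o[300:593,:400]=b;o[:350,400:]=d
cv2.imwrite('pics/m2.png',o)
E
```

```text
(no output)
```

View pics/m2.png

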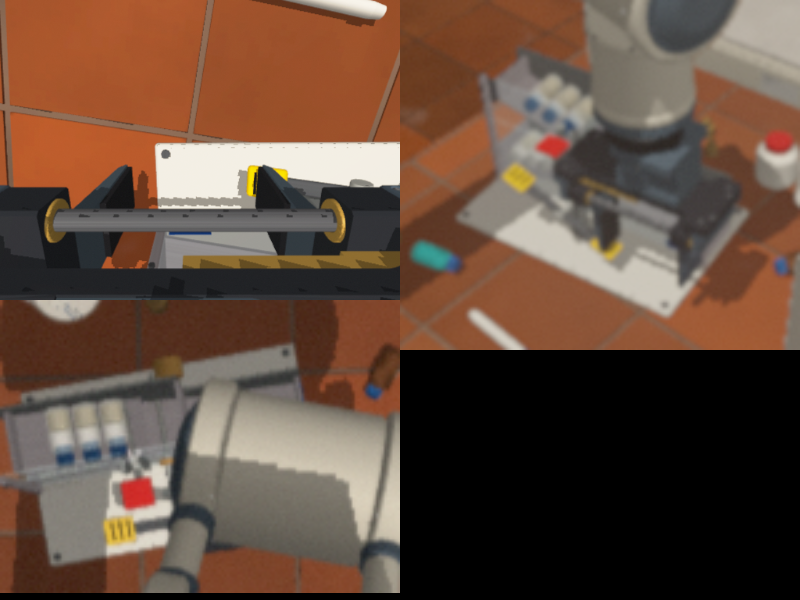

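The gate has rocked over: the left pad is up (scene 520,177), the right pad is down under the finger (605,248), and the brass tumbler has moved right. I'll lift and go to the key.

>>> move_arm:
  increments:
    - [0, 0, -0.03, 0]
    - [0, 0, -0.04, 0]
    - [0, 0, -0.036, 0]
    - [-0.01, 0.029, 0, 0]
    - [-0.01, 0.029, 0, 0]

```text
time_s: 6.02
eef_pos: [541.0, 9.6, 240.9]
orientation: [-3.141, 0.001, -2.987]
force: [-0.7, -0.5, -0.9]
finger_gap: 91.2
gripper_force: 0.0
```

>>> move_arm:
  increments:
    - [-0.01, 0.03, 0, 0]
    - [0, 0, 0, 0]
    - [0, 0, 0, 0]
    - [0, 0, 0, 0]
    - [0, 0, 0, 0]

```text
time_s: 6.65
eef_pos: [545.9, 39.6, 240.2]
orientation: [-3.142, -0.0, -2.987]
force: [0.5, 0.2, -0.3]
finger_gap: 91.1
gripper_force: 0.0
```

```bash
python3 - <<'E'
from h import *
c=snap('wrist','w3');t=snap('top','t3');s=snap('scene','s3')
hsv=cv2.cvtColor(t['image'],cv2.COLOR_RGB2HSV);m=np.zeros(hsv.shape[:2],bool);m[170:210,190:262]=1
k=(m&(hsv[...,0]>=18)&(hsv[...,0]<=30)&(hsv[...,1]>150)&(hsv[...,2]>90)).astype(np.uint8)
_,_,st,ce=cv2.connectedComponentsWithStats(k)
for q,e in zip(st[1:],ce[1:]):
    if q[4]>15: print(q,w(t,*np.round(e).astype(int)))
a=cv2.resize(cv2.imread('pics/w3.png'),(400,300));b=cv2.resize(cv2.imread('pics/t3.png')[110:220,160:310],(400,293))
d=cv2.resize(cv2.imread('pics/s3.png')[110:250,150:310],None,fx=2.5,fy=2.5)
o=np.zeros((600,800,3),np.uint8);o[:300,:400]=a;o[300:593,:400]=b;o[:350,400:]=d
cv2.imwrite('pics/m3.png',o);print(arm.get_state()['eef_pos'])
E
```

```text
[200 198  10   4  28] [496.01802905 115.14208827 101.76551274]
[545.97113208  39.9149437  240.19577062]
```

View pics/m3.png

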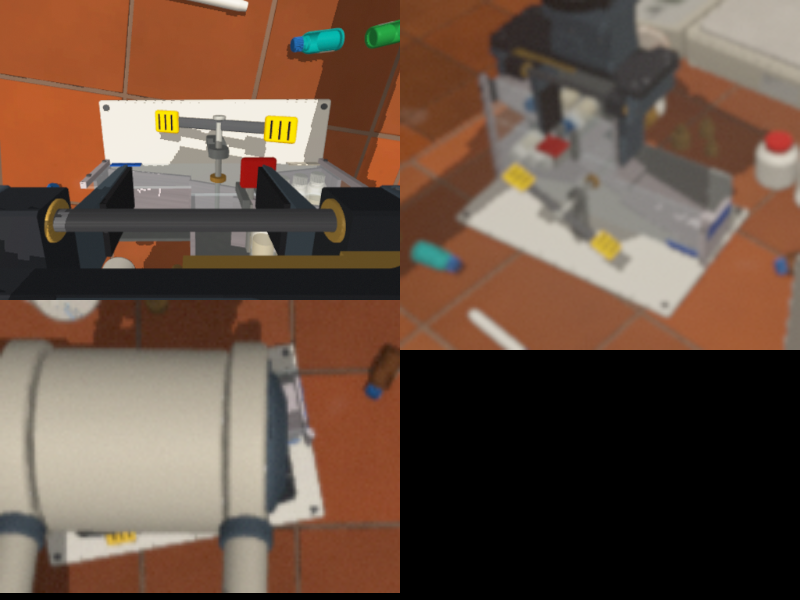

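The gate stays over to the right: the left pad edge is at z≈102. The left finger is above the red key (wrist 258,170). I'll press it.

>>> move_arm:
  increments:
    - [0, 0, 0.015, 0]
    - [0, 0, 0.01, 0]
    - [0, 0, 0.004, 0]
    - [0, 0, 0.004, 0]
    - [0, 0, 0, 0]

```text
time_s: 7.42
eef_pos: [545.7, 40.3, 207.0]
orientation: [3.141, -0.001, -2.986]
force: [-3.0, -1.2, 4.7]
finger_gap: 91.4
gripper_force: 2.1
```

>>> move_arm:
  increments:
    - [0, 0, 0.003, 0]
    - [0, 0, 0.002, 0]
    - [0, 0, 0, 0]
    - [0, 0, 0, 0]
    - [0, 0, 0, 0]

```text
time_s: 8.05
eef_pos: [546.0, 40.3, 202.3]
orientation: [3.142, 0.0, -2.986]
force: [-3.1, 0.3, 5.2]
finger_gap: 91.5
gripper_force: 2.7
```

>>> move_arm:
  increments:
    - [0, 0, 0.001, 0]
    - [0, 0, 0.001, 0]
    - [0, 0, 0, 0]
    - [0, 0, 0, 0]
    - [0, 0, 0, 0]

```text
time_s: 8.68
eef_pos: [545.9, 40.3, 201.1]
orientation: [-3.142, 0.001, -2.986]
force: [-7.6, -0.7, 21.0]
finger_gap: 90.9
gripper_force: 10.8
```

Force is up to 21 N, so the key is on its solid stop. I'll hold it there.

>>> move_arm:
  increments:
    - [0, 0, 0, 0]
    - [0, 0, 0, 0]
    - [0, 0, 0, 0]
    - [0, 0, 0, 0]
    - [0, 0, 0, 0]

```text
time_s: 9.3
eef_pos: [546.0, 40.3, 201.2]
orientation: [-3.142, 0.001, -2.986]
force: [-7.6, -1.4, 22.8]
finger_gap: 91.2
gripper_force: 10.8
```

>>> move_arm:
  increments:
    - [0, 0, 0, 0]
    - [0, 0, 0, 0]
    - [0, 0, 0, 0]
    - [0, 0, 0, 0]
    - [0, 0, 0, 0]

```text
time_s: 9.93
eef_pos: [545.9, 40.3, 201.2]
orientation: [3.142, 0.001, -2.986]
force: [-7.1, -0.9, 21.7]
finger_gap: 91.2
gripper_force: 10.8
```

>>> move_arm:
  increments:
    - [0, 0, 0, 0]
    - [0, 0, 0, 0]
    - [0, 0, 0, 0]
    - [0, 0, 0, 0]
    - [0, 0, 0, 0]

```text
time_s: 10.55
eef_pos: [546.0, 40.3, 201.2]
orientation: [-3.142, 0.001, -2.986]
force: [-7.9, -1.1, 21.7]
finger_gap: 91.5
gripper_force: 10.8
```

```bash
python3 - <<'E'
from h import *
c=snap('wrist','w4');s=snap('scene','s4')
a=cv2.resize(cv2.imread('pics/w4.png'),(400,300))
d=cv2.resize(cv2.imread('pics/s4.png')[110:250,150:310],None,fx=2.5,fy=2.5)
o=np.zeros((350,800,3),np.uint8);o[:300,:400]=a;o[:350,400:]=d
cv2.imwrite('pics/m4.png',o);print(arm.get_state()['force'])
E
```

```text
[-8.07239216e+00 -8.65526359e-03  2.12040147e+01]
```

View pics/m4.png

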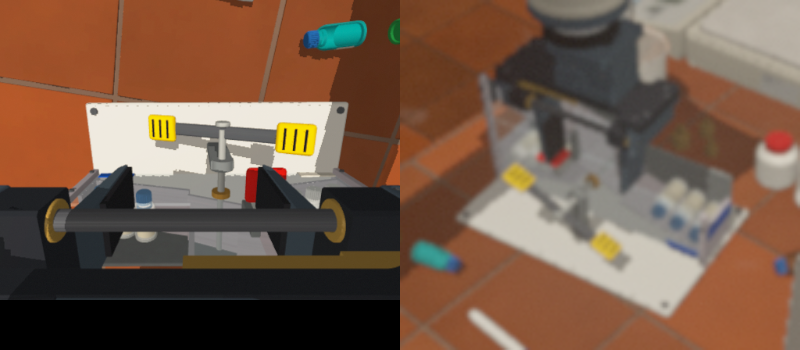

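Three blue-capped vials now lie in the right lane (scene 660–715,190–225). I'll let the key up gently and pull clear, then check once more.

>>> move_arm:
  increments:
    - [0, 0, -0.005, 0]
    - [0, 0, -0.006, 0]
    - [0, 0, -0.008, 0]
    - [0, 0, -0.03, 0]
    - [0, 0, -0.04, 0]

```text
time_s: 11.28
eef_pos: [545.8, 40.3, 289.8]
orientation: [3.141, -0.001, -2.986]
force: [-0.1, 0.6, -0.1]
finger_gap: 91.4
gripper_force: 0.0
```

>>> move_arm:
  increments:
    - [0.04, 0, -0.02, 0]
    - [0.05, 0, 0, 0]
    - [0.05, 0, 0, 0]
    - [0.02, 0, 0, 0]
    - [0, 0, 0, 0]

```text
time_s: 11.9
eef_pos: [387.2, 15.4, 309.7]
orientation: [-3.141, 0.001, -2.987]
force: [-0.0, -0.3, -0.3]
finger_gap: 91.1
gripper_force: 0.0
```

```bash
python3 - <<'E'
from h import *
t=snap('top','t5');s=snap('scene','s5')
a=cv2.resize(cv2.imread('pics/t5.png')[60:250,130:330],(400,380))
d=cv2.resize(cv2.imread('pics/s5.png')[110:250,150:310],None,fx=2.5,fy=2.5)
o=np.zeros((380,800,3),np.uint8);o[:,:400]=a;o[:350,400:]=d
cv2.imwrite('pics/m5.png',o)
E
```

```text
(no output)
```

View pics/m5.png

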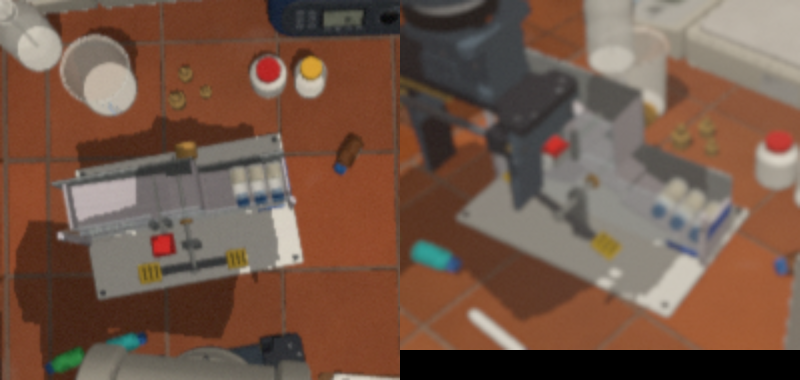

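The top view shows the deck empty, three vials in the right lane (240–278,185), the gate over to the right, and the key up (162,244). Everything else on the bench is where it was.

```bash
python3 -c "
from station import arm
print(arm.finish_job())"
```

```text
the job is handed in; nothing more can be done
None
```

The gate is over to the right stop, all three blue-capped vials are in the right lane and the release key is back up; the job was handed in at about 12 s, and nothing else was seen to move.

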